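# Grease the roller bearing with the push gun

## Robot

A 6-joint arm with a two-finger parallel gripper is mounted at the origin on the work surface. World frame = base frame: x ahead of the robot, y to its left, z up, the work surface at z = 0. Lengths are in mm, angles in degrees, forces in N, time in s.
With the tool pointing down it reaches from about 300 to 850 mm from the base axis. Payload 4.2 kg.
Tool frame: the origin (TCP) lies between the finger pads; the fingertips stand 22 mm ahead of it and the grasp point (between the pads) lies 3 mm ahead of it; z points along the fingers, y is the direction in which the jaws open and shut (so a half turn about z gives the same grasp; the last joint's range is limited). The gripper opens to 91 mm and grips with 3 to 60 N. Pads are 32 mm wide; open, the fingers measure 118 mm over their backs; the gripper's body (76 mm by 178 mm) begins 60 mm behind the grasp point.
Start: joints at [63.369, 18.312, 89.639, -0, 72.044, -1.146], TCP at [247.413, 519.064, 235.976] pointing down, gripper open.
Joint ranges: [-177.97, 177.97], [-48.28, 115.42], [12.27, 149.76], [-77.06, 257.06], [2.81, 150.46], [-146.56, 146.56]. Speed limits (degrees/s): [147.25, 147.25, 180, 180, 180, 180].

## Interface

Orientations are given as [roll, pitch, yaw] about the fixed x, y, z axes, in that order (R = Rz(yaw) Ry(pitch) Rx(roll)).
In Python, from workcell import * gives the robot as it stands.
- The arm moves only by the shell command python3 -m jog 'ROWS' [OPENING] [FORCE]. ROWS is text: rows parted by semicolons, each of 6 numbers parted by spaces: the shift along the tool's x, y, z in units of 0.5 m (1.0 is 0.5 m), then the turn, a rotation vector about the tool's x, y, z in units of pi/2 rad (1.0 is pi/2 rad). A call has 1 to 20 rows; each row is the pose to reach, as a shift and turn from the pose measured when the call began, along the tool's axes at that moment; what a row does not reach only later rows make up. A row lasts 1/12 s, in which the tool goes at most 41.7 mm and 7.16 degrees, less where a joint would pass 70% of its speed; a pose out of reach is approached as far as the arm can. A call with a number of a shift or a turn outside -1 to 1 is refused whole. A call with a gripper value outside its range is refused whole. OPENING is the opening, from -1 (shut) to 1 (fully open), set as the call begins (- or left out, the last holds). The fingers move at their own pace and stop on an object; FORCE is the grip in N (left out, the last holds). Time passes only in rows, so rows that repeat a pose let the fingers close. It gives the time, the measured TCP pose, the force and the opening at its end, in the units of the state.
- state(): the state, without advancing time (a new reading comes with each control period).
- grab_frame(name): name is "scene" or "top"; returns the picture (420x560x3 uint8, red, green, blue); there is no depth.
- calibration(name): a dict with "mtx" (3x3 intrinsics, pixels), "rvec" (rotation vector, rad) and "tvec" (3), from world to camera coordinates, as OpenCV has them. Camera axes: x right, y down, z forward; pixel columns grow to the right and rows downward; lengths in mm; the calibration is good to about 2 mm. A picture is of the moment at which its call begins. calibration takes no time and is no camera call.
- job_done(): hands the job in, once; it reports no verdict.
Trained networks look in the newest picture that a camera, given by its name, has taken for a name from the list of things; names that differ only in an ending like _2 or _b are one class to them, and where a whole thing is asked for, a point or a joint stands for the part that bears it (a point fixed in the world has none). Each returns a list of dicts, best first, with "confidence" (0 to 1); they miss things now and then, are a little off and sometimes report something else, mostly with a low value. They report only what shows in the picture. A call takes as long as a camera call. They do not tell look-alikes from the thing itself.
- spot_in(query, camera): "rect" ([left, top, right, bottom] in pixels, round what is visible of it).
- tip_of(query, camera): "location" ([column, row] in pixels: a listed point, or the origin of a listed thing).
The state is a dict: "time_s": time; "qpos": joint angles; "qvel": joint speeds; "effort": joint torques, N m; "ee_pos": TCP position; "ee_rot": TCP orientation; "force": force on the tool from outside, world axes, zero at the start; "torque": the same for the moment, N m; "gripper_width": finger opening in mm.
Only numpy, scipy, OpenCV 4.12 (cv2) and the standard library are available. Lean on these libraries where they do the work, as an engineer would, in place of code of your own. Each camera call takes 0.05 s, during which the arm holds its last target. There are 200 camera calls.

## Task

Take the push-type grease gun out of its holder and grease the bearing: press the gun's coupler squarely onto the tilted grease nipple (not the plain hexagon plug) until it snaps fully home, then keep pushing along the nipple so that the gun's spring is squeezed more than half of its stroke. Do not ram it, and leave the pot, figurine, bowl and brush where they are. Finish while still gripping the gun and holding it pressed on the nipple, spring squeezed: do not let go.

Things in the scene. Friction and masses are not known exactly. Their poses are not given: they have to be found in the camera images.
- gun: loose push-type grease gun, about 0.5 kg, 151 mm long, upright in the holder, coupler down. Origin: centre of the coupler's open mouth when relaxed; +z runs up the gun's axis. Along z: coupler 35 mm wide (0 to 35 mm), stem with spring 20 to 27 mm wide (to 54), barrel 40 mm wide (to 96), flange 54 mm wide (to 101), square grip (to 151). Lift it straight up by at least 105 mm to clear the holder.
- grip (a point): middle of the gun's black square grip, on the axis 126 mm above the gun's origin. The grip is 26 x 26 mm, 50 mm tall, its faces square to the gun's x and y; take it across two opposite faces. The flange lies 25 mm below this point.
- coupler (a joint): how far the spring-loaded coupler is pushed back into the gun, in m: 0 relaxed, 0.014 fully pushed in. The spring resists with about 5 N at first touch and 0.65 N more per mm (about 14 N at the stop).
- seat (a point): floor of the coupler's bore, on its axis, 26 mm above the mouth (moves with the coupler); z as gun. The bore is 22 mm wide, the mouth flared to 31 mm; spring jaws inside snap over the nipple's head with about 7 to 10 N and then pull it home. Fully home, the nipple's tip touches this floor.
- nipple: button-head steel grease nipple fixed on the bearing, leaning 22 degrees from vertical. Origin: centre of its tip, 124 mm above the table; +z points outward along its axis (the gun's z must lie along it). Head 18 mm across, cone-shaped to a flat 8 mm tip, 14.5 mm long; neck 11 mm across; hexagon foot 21 mm across, 28 to 34 mm below the tip.
- bearing: grey pillow-block bearing fixed to the table. Origin: centre of its underside. Foot 160 mm (x) x 50 mm (y) x 16 mm; round housing of 84 mm diameter about its y axis, centred 50 mm above the table; shaft 30 mm thick, 120 mm long along y. The nipple leans to its -x side; a plain hexagon plug, 20 mm across, 9 mm high, leans to its +x side and is not to be used.
- holder: dark steel stand fixed to the table, origin: centre of its underside. Top plate 80 x 90 mm, its upper face 112 mm above the table, with a 46 mm through hole in the middle; the gun's flange rests on it.
- pot: loose terracotta pot, 72 mm across, 65 mm high, origin centre of underside; leave alone
- figurine: loose terracotta figurine, 52 mm across, 82 mm high, origin centre of underside; leave alone
- bowl: loose orange plastic bowl, 110 mm across, 50 mm high, origin centre of underside; leave alone
- brush: loose brush lying flat, 170 mm long; leave alone
Mind the look-alikes: they are no part of the job. Of the things that look like the gun, the middle-sized one is meant.

How it is judged:
By the outcome, as a careful person would: the job done as asked, in the order asked, and still so for the second after the job is handed in, while the arm keeps its last pose, push and grip.
It also fails if it takes over 40 s, if anything falls off the work surface, if the arm or the gripper's body presses on something with over 40 N, if the wrist force passes 120 N, or if a joint passes its speed limit or range.

## Working session

There is one attempt and no reset: what is moved stays moved. The work goes in short steps, Python scripts to look and compute and a shell command to move; the robot and the scene stay as the last step left them, time stands still between calls to the robot, and variables do not carry over. Pictures are saved under pics/ and viewed, about 8 in all and at most 12, crops included, and the job is handed in when it is done.

```bash
mkdir -p pics; ls; python3 - <<'E'
from workcell import *
import cv2, numpy as np
s=state(); print(s)
for n in("scene","top"):
    f=grab_frame(n); cv2.imwrite(f"pics/{n}0.png",f[:,:,::-1])
    c=calibration(n);R=cv2.Rodrigues(np.array(c["rvec"],float))[0];print(n,c["mtx"],"cam at",-R.T@np.array(c["tvec"],float).ravel(),R[2])
    for q in("gun","grip","seat","nipple","bearing","holder"):
        print(q,[(np.round(d["location"]).tolist(),round(d["confidence"],2)) for d in tip_of(q,n)],[(np.round(d["rect"]).tolist(),round(d["confidence"],2)) for d in spot_in(q,n)])
E
```

```text
pics
{'time_s': 0.0, 'qpos': array([ 6.33700195e+01,  1.83524957e+01,  8.97072112e+01,  1.36351090e-04,
        7.20441198e+01, -1.14568305e+00]), 'qvel': array([ 0.00157303,  0.00968009, -0.05498685, -0.1368674 , -0.01089157,
       -0.0439699 ]), 'effort': array([ 7.81135914e-04, -4.12463021e+01, -2.31976354e+01,  7.28213880e-02,
        4.56585386e-02, -1.35243058e-04]), 'ee_pos': array([247.18571919, 518.63224612, 235.10623113]), 'ee_rot': array([-1.79896197e+02, -2.20558110e-03,  1.54515658e+02]), 'force': array([ 0.30182288, -1.23594178, -0.56732287]), 'torque': array([ 0.05999479, -0.0067696 , -0.02840676]), 'gripper_width': 91.15587544633286}
scene [[450.67474831   0.         269.65274713]
 [  0.         450.67474831 211.38208221]
 [  0.           0.           1.        ]] cam at [1170.56590185  340.21386395  977.99509394] [-0.55599085 -0.32124517 -0.76660011]
gun [([348.0, 241.0], 0.83), ([292.0, 293.0], 0.76), ([316.0, 262.0], 0.57)] [([287.0, 267.0, 300.0, 302.0], 0.63), ([339.0, 182.0, 373.0, 253.0], 0.59)]
grip [([323.0, 237.0], 0.72), ([362.0, 196.0], 0.71), ([292.0, 28
[... 822 characters left out ...]
gun [([235.0, 163.0], 0.73), ([215.0, 237.0], 0.7), ([229.0, 193.0], 0.68)] [([215.0, 177.0, 233.0, 197.0], 0.84), ([193.0, 216.0, 223.0, 245.0], 0.67), ([230.0, 152.0, 245.0, 167.0], 0.52)]
grip [([235.0, 156.0], 0.73), ([223.0, 181.0], 0.71), ([208.0, 230.0], 0.64)] [([218.0, 178.0, 234.0, 196.0], 0.59), ([231.0, 150.0, 248.0, 166.0], 0.53), ([333.0, 181.0, 341.0, 189.0], 0.47)]
seat [([212.0, 238.0], 0.6), ([238.0, 160.0], 0.35)] []
nipple [([126.0, 219.0], 0.42), ([335.0, 183.0], 0.39)] [([335.0, 180.0, 340.0, 187.0], 0.41)]
bearing [([340.0, 194.0], 0.8), ([285.0, 243.0], 0.68)] [([312.0, 167.0, 367.0, 211.0], 0.98)]
holder [([228.0, 195.0], 0.91)] [([208.0, 169.0, 247.0, 210.0], 0.69)]
```

View pics/scene0.png

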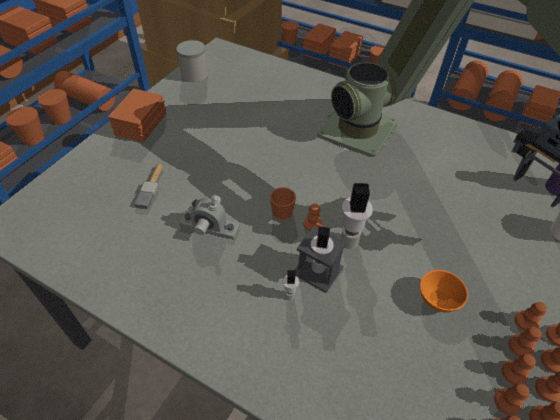

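View pics/top0.png

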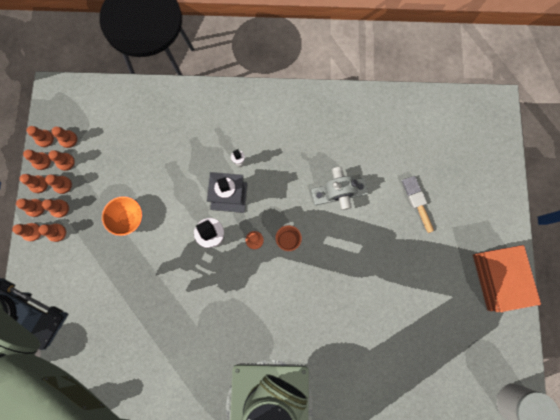

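Three gun-like things show in the scene picture: a large one at (355,215), a middle one in the holder at (322,240), and a small one at (291,285). The one in the holder is both middle-sized and in the stated place. I'll confirm it, and nipple against plug, in an enlarged crop.

```bash
cat > h.py <<'E'
from workcell import *
import cv2, numpy as np
from scipy.spatial.transform import Rotation as Ro
def cam(n):
    c=calibration(n); return [np.array(c[k],float) for k in("mtx","rvec","tvec")]
def proj(n,P):
    K,r,t=cam(n); return cv2.projectPoints(np.array(P,float).reshape(-1,1,3),r,t,K,None)[0].reshape(-1,2)
def ray(n,uv):
    K,r,t=cam(n); R=cv2.Rodrigues(r)[0]; return -R.T@t.ravel(), R.T@np.linalg.solve(K,[*uv,1])
def at_z(n,uv,z):
    o,d=ray(n,uv); return o+d*(z-o[2])/d[2]
def tri(a,b):
    A=[];B=[]
    for n,uv in(("scene",a),("top",b)):
        o,d=ray(n,uv); d/=np.linalg.norm(d); M=np.eye(3)-np.outer(d,d); A.append(M);B.append(M@o)
    A,B=np.vstack(A),np.hstack(B); x=np.linalg.lstsq(A,B,rcond=None)[0]; return x,np.linalg.norm(A@x-B)
def crop(f,x,y,w,h,k): return cv2.resize(f[y:y+h,x:x+w],(w*k,h*k),interpolation=cv2.INTER_CUBIC)
E
python3 - <<'E'
from h import *
s=cv2.imread("pics/scene0.png");t=cv2.imread("pics/top0.png")
a=np.hstack([crop(s,283,210,66,50,6),crop(s,178,190,66,50,6)]);b=np.hstack([crop(t,203,162,66,50,6),crop(t,308,162,66,50,6)])
cv2.imwrite("pics/c1.png",np.vstack([a,b]))
for n,u in(("top",[223,181]),("scene",[323,237])): print("grip",at_z(n,u,137))
print(tri([323,237],[223,181]))
print("bear",at_z("scene",[212,225],0),at_z("top",[340,194],0)); print("holder",at_z("scene",[317,270],0),at_z("top",[228,195],0))
print("nip",at_z("scene",[214,199],124),at_z("top",[335,183],124),tri([214,199],[335,183]))
E
```

```text
grip [579.22278582 135.40956093 137.        ]
grip [564.96859327 133.88819637 137.        ]
(array([575.29054873, 135.4840518 , 150.38858719]), np.float64(2.573758202388509))
bear [ 5.84113176e+02 -1.82140180e+02 -1.13686838e-13] [ 582.85239896 -193.34989198    0.        ]
holder [568.75591965 133.02282171   0.        ] [571.17561182 135.4664619    0.        ]
nip [ 587.12588778 -159.60587809  124.        ] [ 584.95125231 -161.02685152  124.        ] (array([ 585.4839759 , -161.22306628,  121.53155432]), np.float64(0.24074015118878891))
```

View pics/c1.png

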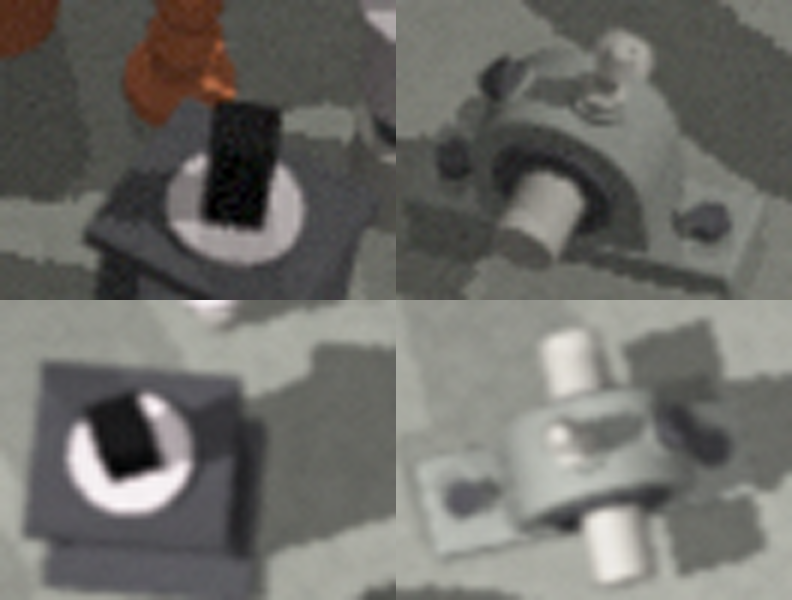

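The crop confirms the holder's gun, whose white flange sits on the plate. In the scene view the steel nipple is at about (216,199) and the dark plug at about (195,203). Next I'll fit the grip pose and the bearing direction.

```bash
cat > fit.py <<'E'
from h import *
from scipy.optimize import minimize
S={"scene":cv2.imread("pics/scene0.png"),"top":cv2.imread("pics/top0.png")}
W={"scene":(312,220,24,36),"top":(212,172,24,26)}
M={}
for n,(x,y,w,h) in W.items():
    g=S[n][y:y+h,x:x+w].max(2); M[n]=(cv2.resize(g,None,fx=8,fy=8,interpolation=cv2.INTER_LINEAR)<38).astype(np.uint8)
def cost(p,sep=0):
    x,y,a=p; c=0
    for n,(u,v,w,h) in W.items():
        q=[[sx*13,sy*13] for sx in(-1,1) for sy in(-1,1)]
        r=np.array(q)@np.array([[np.cos(a),np.sin(a)],[-np.sin(a),np.cos(a)]])+[x,y]
        P=[[*k,z] for k in r for z in(117,167)]
        uv=(proj(n,P)-[u,v]+.5)*8
        hull=cv2.convexHull(np.round(uv).astype(np.int32)); m=np.zeros_like(M[n]); cv2.fillConvexPoly(m,hull,1)
        i=(m&M[n]).sum(); c+=1-i/((m|M[n]).sum())
    return c
best=min((minimize(cost,[571,135,np.radians(a)],method="Nelder-Mead",options={"initial_simplex":np.array([[571,135,np.radians(a)],[577,135,np.radians(a)],[571,141,np.radians(a)],[571,135,np.radians(a+12)]])}) for a in range(0,90,15)),key=lambda r:r.fun)
print("grip",best.x[:2],np.degrees(best.x[2])%90,best.fun)
a,b=at_z("top",(337.3,172.0),50),at_z("top",(344.8,205.3),50); d=a-b; print("shaft",a,b,np.degrees(np.arctan2(d[1],d[0])))
print("big gun", tri([362,196],[208,230]),"small",tri([292,280],[235,156]))
print("nip",tri([216.3,199],[335.5,184]),tri([214,199],[335,183]))
E
python3 fit.py
```

```text
grip [566.69941074 132.83959289] 19.814619416662286 0.7058872284652162
shaft [ 635.8300121  -178.21229058   50.        ] [ 539.5673036  -199.02317045   50.        ] 12.19894554291539
big gun (array([441.60318213, 166.30988847, 180.00235084]), np.float64(7.706717161144038)) small (array([668.07412166, 111.91105786,  74.54877535]), np.float64(1.5112696356609685))
nip (array([ 581.91877388, -160.22317466,  119.57634843]), np.float64(4.277131826561414)) (array([ 585.4839759 , -161.22306628,  121.53155432]), np.float64(0.24074015118878891))
```

```bash
cat >> fit.py <<'E'
out=[]
for n,(u,v,w,h) in W.items():
    im=crop(S[n],u-14,v-10,52,56,7)
    im2=im.copy()
    def dr(P,c):
        q=(proj(n,P)-[u-14,v-10]+.5)*7
        cv2.polylines(im2,[np.round(q).astype(np.int32)],True,c,1)
    x,y,a=best.x
    r=np.array([[-13,-13],[13,-13],[13,13],[-13,13]])@np.array([[np.cos(a),np.sin(a)],[-np.sin(a),np.cos(a)]])+[x,y]
    for z in(117,167): dr([[*k,z] for k in r],(0,255,0))
    dr([[x+27*np.cos(t),y+27*np.sin(t),117] for t in np.linspace(0,6.28,40)],(0,0,255))
    print(n,M[n].sum()/64)
    out.append(im2)
cv2.imwrite("pics/c2.png",np.hstack(out))
E
python3 fit.py|tail -2
```

```text
scene 187.96875
top 85.65625
```

View pics/c2.png

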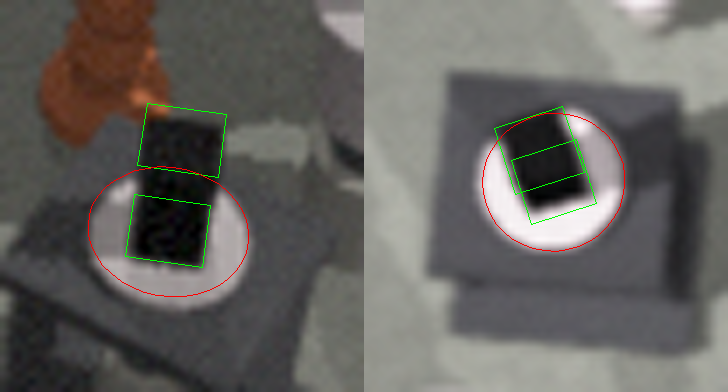

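```bash
cat >> h.py <<'E'
def row(pos,R):
    s=state(); T=Ro.from_euler("xyz",s["ee_rot"],degrees=True)
    d=T.inv().apply(np.array(pos)-s["ee_pos"])/500; w=(T.inv()*R).as_rotvec()/(np.pi/2)
    print("ROW",*np.round(np.r_[d,w],4)," ang",np.round(np.linalg.norm(w)*90,1),"dist",np.round(np.linalg.norm(d)*500,1)); return d,w
def E(r,p,y): return Ro.from_euler("xyz",[r,p,y],degrees=True)
E
python3 -c "
from h import *
p=state()['ee_pos']
row([p[0],p[1],300],E(180,0,154.5)); row([568.5,134,300],E(180,0,80)); row([568.5,134,300],E(180,0,20))
print(at_z('scene',[348,241],0),at_z('top',[215,237],0))"
```

```text
ROW -0.0 0.0 -0.128 0.0001 0.0 0.0002  ang 0.0 dist 64.0
ROW -0.9111 -0.4189 -0.1281 0.0001 -0.0 0.828  ang 74.5 dist 505.5
ROW -0.9111 -0.4189 -0.1281 0.0 -0.0001 1.4946  ang 134.5 dist 505.5
[444.41374333 164.06904031   0.        ] [446.87669417 167.07973357   0.        ]
```

```bash
python3 -m jog '0 0 -0.128 0 0 0.1; 0 0 -0.128 0 0 0.2; -0.911 -0.419 -0.128 0 0 0.828; -0.911 -0.419 -0.128 0 0 0.828; -0.911 -0.419 -0.128 0 0 0.828; -0.911 -0.419 -0.128 0 0 0.828; -0.911 -0.419 -0.128 0 0 0.828; -0.911 -0.419 -0.128 0 0 0.828; -0.911 -0.419 -0.128 0 0 0.828; -0.911 -0.419 -0.128 0 0 0.828; -0.911 -0.419 -0.128 0 0 0.828; -0.911 -0.419 -0.128 0 0 0.828; -0.911 -0.419 -0.128 0 0 0.828; -0.911 -0.419 -0.128 0 0 0.828; -0.911 -0.419 -0.128 0 0 0.828; -0.911 -0.419 -0.128 0 0 0.828; -0.911 -0.419 -0.128 0 0 0.828' 0.4 40; python3 -c "
from h import *
row([568.5,134,230],E(180,0,20)); row([568.5,134,145],E(180,0,20))"
```

```text
time_s: 2.72
ee_pos: [568.1, 134.1, 299.7]
ee_rot: [-179.9, -0.0, 80.0]
force: [-0.8, 0.5, 0.1]
gripper_width: 64.3
ROW -0.0001 0.001 0.1394 -0.0008 0.0001 0.6662  ang 60.0 dist 69.7
ROW -0.0002 0.0012 0.3094 -0.0008 0.0001 0.6662  ang 60.0 dist 154.7
```

```bash
python3 -m jog '0 0 0.02 0 0 0.667; 0 0 0.04 0 0 0.667; 0 0 0.06 0 0 0.667; 0 0 0.08 0 0 0.667; 0 0 0.1 0 0 0.667; 0 0 0.12 0 0 0.667; 0 0 0.14 0 0 0.667; 0 0 0.16 0 0 0.667; 0 0 0.17 0 0 0.667; 0 0 0.17 0 0 0.667; 0 0 0.17 0 0 0.667'; python3 - <<'E'
from h import *
o=[]
for n,(x,y) in(("scene",(290,190)),("top",(190,145))):
    f=grab_frame(n)[:,:,::-1].copy(); cv2.imwrite(f"pics/{n}1.png",f); o.append(crop(f,x,y,65,80,6))
cv2.imwrite("pics/c3.png",np.hstack(o))
row([568.5,134,145],E(180,0,20))
E
```

```text
time_s: 3.63
ee_pos: [567.2, 135.6, 214.9]
ee_rot: [-179.9, 0.1, 20.1]
force: [-0.1, -0.8, 0.4]
gripper_width: 64.3
ROW 0.0004 0.0027 0.141 -0.0006 -0.0003 0.0008  ang 0.1 dist 70.5
```

View pics/c3.png

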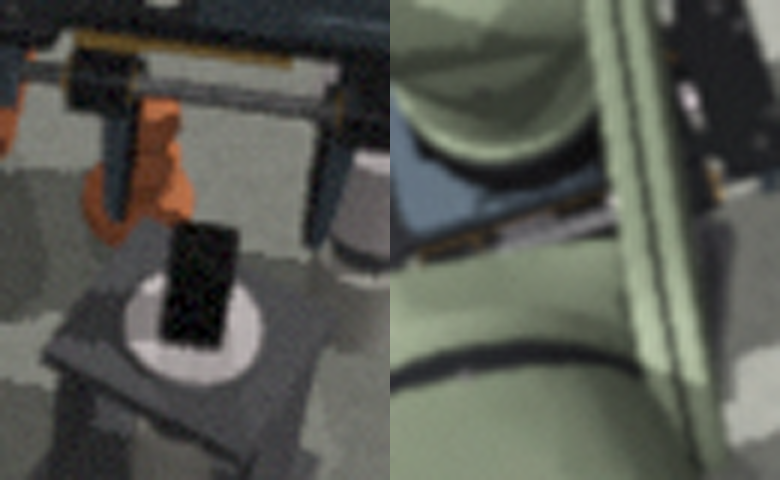

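```bash
python3 - <<'E'
from h import *
s=state()["ee_pos"]; print(s)
k=lambda P:np.round((proj("scene",P)-[290,190]+.5)*6,0).tolist()
t=np.array([s[0],s[1],193.]); d=np.array([np.cos(np.radians(110)),np.sin(np.radians(110)),0])
print("tips",k([t,t+32*d,t-32*d, t+37*d,t-37*d]))
for c in((567,133),(568.5,134),(571,136)):
    e=Ro.from_euler("z",20,degrees=True).apply([[x,y,z] for z in(25,-25) for x,y in((-13,-13),(13,-13),(13,13),(-13,13))])+[*c,142]
    print(c,k(e))
    print(k([[c[0]+27*np.cos(a),c[1]+27*np.sin(a),117] for a in np.arange(0,6.3,np.pi/4)]))
E
```

```text
[567.856315   135.11458492 215.50798555]
tips [[215.0, 201.0], [301.0, 214.0], [129.0, 189.0], [315.0, 216.0], [116.0, 187.0]]
(567, 133) [[174.0, 209.0], [166.0, 262.0], [235.0, 272.0], [241.0, 219.0], [163.0, 287.0], [155.0, 340.0], [222.0, 350.0], [228.0, 297.0]]
[[161.0, 367.0], [215.0, 373.0], [254.0, 347.0], [257.0, 304.0], [222.0, 271.0], [170.0, 265.0], [130.0, 290.0], [126.0, 332.0], [161.0, 367.0]]
(568.5, 134) [[174.0, 213.0], [167.0, 266.0], [236.0, 276.0], [242.0, 222.0], [163.0, 291.0], [156.0, 344.0], [222.0, 353.0], [229.0, 300.0]]
[[162.0, 371.0], [215.0, 377.0], [255.0, 350.0], [257.0, 308.0], [222.0, 274.0], [170.0, 269.0], [131.0, 294.0], [127.0, 336.0], [162.0, 371.0]]
(571, 136) [[176.0, 219.0], [168.0, 273.0], [238.0, 283.0], [244.0, 229.0], [165.0, 297.0], [158.0, 350.0], [224.0, 360.0], [231.0, 307.0]]
[[164.0, 378.0], [217.0, 384.0], [257.0, 357.0], [259.0, 314.0], [224.0, 281.0], [172.0, 275.0], [133.0, 300.0], [129.0, 343.0], [164.0, 378.0]]
```

```bash
python3 -c "
from h import *
row([569.7,135,145],E(180,0,20))"
python3 -m jog '0.004 0.002 0.04 0 0 0; 0.004 0.002 0.08 0 0 0; 0.004 0.002 0.11 0 0 0; 0.004 0.002 0.13 0 0 0; 0.004 0.002 0.141 0 0 0; 0.004 0.002 0.141 0 0 0; 0.004 0.002 0.141 0 0 0'; python3 -m jog '0 0 0 0 0 0; 0 0 0 0 0 0; 0 0 0 0 0 0; 0 0 0 0 0 0; 0 0 0 0 0 0; 0 0 0 0 0 0; 0 0 0 0 0 0; 0 0 0 0 0 0' -1 55
```

```text
ROW 0.0033 0.0016 0.141 -0.0006 -0.0003 0.0008  ang 0.1 dist 70.5
time_s: 4.32
ee_pos: [570.5, 135.2, 145.7]
ee_rot: [-180.0, -0.1, 20.1]
force: [0.2, 0.6, 0.6]
gripper_width: 63.8
time_s: 4.98
ee_pos: [570.7, 135.0, 145.8]
ee_rot: [-180.0, -0.1, 20.1]
force: [-0.2, -0.8, 1.1]
gripper_width: 25.6
```

```bash
python3 -m jog '0 0 -0.02 0 0 0; 0 0 -0.06 0 0 0; 0 0 -0.1 0 0 0; 0 0 -0.16 0 0 0; 0 0 -0.22 0 0 0; 0 0 -0.28 0 0 0; 0 0 -0.33 0 0 0; 0 0 -0.33 0 0 0; 0 0 -0.33 0 0 0'; cat > bov.py <<'E'
from h import *
import sys
x,y,a=map(float,sys.argv[1:4])   # bearing origin, yaw
S={"scene":(cv2.imread("pics/scene0.png"),172,184),"top":(cv2.imread("pics/top0.png"),306,156)}
Rb=Ro.from_euler("z",a,degrees=True); B=np.array([x,y,0])
n=Rb.apply([-np.sin(np.radians(22)),0,np.cos(np.radians(22))]); tip=B+[0,0,50]+n*74/np.cos(np.radians(22)); print("tip",tip,"axis",n)
u=np.cross(n,[0,0,1]);u/=np.linalg.norm(u);v=np.cross(n,u)
th=np.linspace(0,2*np.pi,40)
out=[]
for nm,(im,cx,cy) in S.items():
    g=crop(im,cx,cy,74,66,5); g=cv2.resize(g,(400,357))
    k=400/74
    def dr(P,c,cl=True): cv2.polylines(g,[np.round((proj(nm,P)-[cx,cy]+.5)*k).astype(np.int32)],cl,c,1)
    for h,r,c in((0,4,(0,0,255)),(14.5,9,(0,255,0)),(8,9,(0,255,0)),(31,10.5,(255,0,0))):
        dr([tip-n*h+r*(np.cos(t)*u+np.sin(t)*v) for t in th],c)
    L=lambda P:Rb.apply(P)+B
    for yy in(-60,60): dr(L([[15*np.cos(t),yy,50+15*np.sin(t)] for t in th]),(0,255,255))
    dr(L([[-80,-25,16],[80,-25,16],[80,25,16],[-80,25,16]]),(255,255,0))
    out.append(g)
cv2.imwrite(sys.argv[4],np.hstack(out))
E
python3 bov.py 590 -189.5 -77.8 pics/b1.png
```

```text
time_s: 5.73
ee_pos: [570.3, 134.9, 311.0]
ee_rot: [-180.0, -0.2, 20.1]
force: [-0.6, 0.1, -6.1]
gripper_width: 25.5
tip [ 583.68182376 -160.27727754  124.        ] axis [-0.07916366  0.36614644  0.92718385]
```

View pics/b1.png

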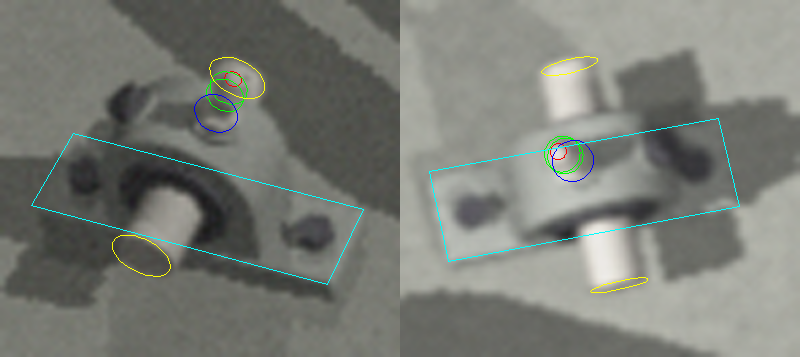

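```bash
cat > tgt.py <<'E'
from h import *
import sys
tip=np.array([float(sys.argv[1]),float(sys.argv[2]),124.]); lean=np.radians(float(sys.argv[3])); d=float(sys.argv[4])
n=np.array([np.sin(np.radians(22))*np.cos(lean),np.sin(np.radians(22))*np.sin(lean),np.cos(np.radians(22))])
s=state(); T=Ro.from_euler("xyz",s["ee_rot"],degrees=True); z=T.apply([0,0,1]); c=np.cross(z,-n); 
R=(Ro.from_rotvec(c/np.linalg.norm(c)*np.arcsin(np.linalg.norm(c))) if np.linalg.norm(c)>1e-9 else Ro.identity())*T
row(tip+n*(129.5+d),R); m=s["ee_pos"]+z*129.5-tip; print("mouth-tip along axis",m@n,"lateral",m-(m@n)*n,"force along",s["force"]@n,"lat",s["force"]-(s["force"]@n)*n,"t",s["time_s"])
E
python3 tgt.py 584.5 -160 101 40
```

```text
ROW -0.1561 0.4382 0.059 -0.2417 -0.0404 -0.0  ang 22.1 dist 234.5
mouth-tip along axis 162.80393620313893 lateral [ -2.18768277 235.19685433 -93.44846016] force along -5.603066410089468 lat [-0.98749606  2.1779539  -0.93991121] t 5.7333
```

```bash
python3 -m jog '-0.012 0.035 0 0 0 0; -0.03 0.09 0 0 0 0; -0.05 0.15 0.005 -0.04 -0.007 0; -0.07 0.21 0.015 -0.09 -0.015 0; -0.09 0.27 0.025 -0.14 -0.023 0; -0.11 0.33 0.035 -0.19 -0.031 0; -0.13 0.38 0.045 -0.22 -0.037 0; -0.147 0.415 0.053 -0.242 -0.04 0; -0.156 0.438 0.059 -0.242 -0.04 0; -0.156 0.438 0.059 -0.242 -0.04 0; -0.156 0.438 0.059 -0.242 -0.04 0; -0.156 0.438 0.059 -0.242 -0.04 0'; python3 tgt.py 584.5 -160 101 40; python3 - <<'E'
from h import *
o=[]
for n,(x,y) in(("scene",(170,150)),("top",(300,130))):
    f=grab_frame(n)[:,:,::-1].copy(); cv2.imwrite(f"pics/{n}2.png",f); o.append(crop(f,x,y,80,100,5))
cv2.imwrite("pics/c4.png",np.hstack(o))
s=state(); z=Ro.from_euler("xyz",s["ee_rot"],degrees=True).apply([0,0,1]); 
print((proj("scene",[s["ee_pos"]+z*k for k in(129.5,94.5,28.5,4)])-[170,150]+.5)*5)
n=np.array([-.0715,.3677,.9272]); print((proj("scene",[[584.5,-160,124],np.array([584.5,-160,124])-14.5*n,np.array([584.5,-160,124])-31*n])-[170,150]+.5)*5)
E
```

```text
time_s: 6.73
ee_pos: [572.4, -96.9, 280.4]
ee_rot: [158.3, 3.4, 19.4]
force: [-0.5, -0.8, -5.0]
gripper_width: 25.7
ROW -0.0006 0.0019 -0.0009 -0.001 -0.0003 0.0  ang 0.1 dist 1.1
mouth-tip along axis 39.57327113789908 lateral [-0.0270924   1.10745901 -0.44131031] force along -4.948132408730841 lat [-0.87168883  0.99533493 -0.46195304] t 6.7333
[[247.08830611 202.85717186]
 [266.62203052 163.58749912]
 [306.30609727  83.80853419]
 [322.07777344  52.10190474]]
[[224.82614762 243.8559165 ]
 [217.45370647 258.67986696]
 [209.2404433  275.19447914]]
```

View pics/c4.png

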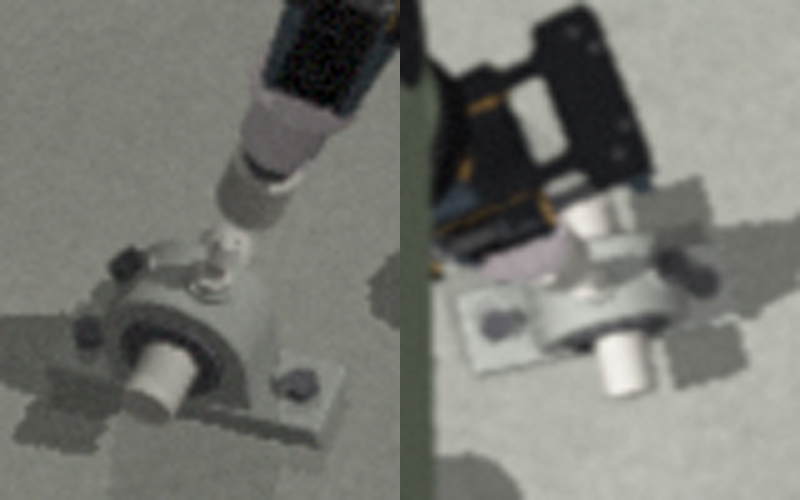

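```bash
cat > ov2.py <<'E'
from h import *
import sys
tip=np.array([float(sys.argv[1]),float(sys.argv[2]),124.]); lean=np.radians(101)
n=np.array([np.sin(np.radians(22))*np.cos(lean),np.sin(np.radians(22))*np.sin(lean),np.cos(np.radians(22))])
th=np.linspace(0,2*np.pi,40); out=[]
def ring(c,ax,r):
    u=np.cross(ax,[1,0,0]);u/=np.linalg.norm(u);v=np.cross(ax,u);return [c+r*(np.cos(t)*u+np.sin(t)*v) for t in th]
s=state(); g=-Ro.from_euler("xyz",s["ee_rot"],degrees=True).apply([0,0,1]); mo=s["ee_pos"]-g*129.5
for nm,f,cx,cy,w,h,k in(("scene","scene0",202,188,26,28,20),("scene","scene2",202,160,44,50,12),("top","top0",325,172,26,28,20)):
    im=crop(cv2.imread(f"pics/{f}.png"),cx,cy,w,h,k); im=im[:560]
    im=cv2.resize(im,None,fx=.5,fy=.5,interpolation=cv2.INTER_AREA);kk=k/2
    def dr(P,c): cv2.polylines(im,[np.round((proj(nm,P)-[cx,cy]+.5)*kk).astype(np.int32)],True,c,1)
    for hh,r,c in((0,4,(0,0,255)),(6,9,(0,255,0)),(14.5,9,(0,255,0)),(28,10.5,(255,0,0)),(34,10.5,(255,0,0))): dr(ring(tip-n*hh,n,r),c)
    if f=="scene2":
        for hh,r in((0,17.5),(35,17.5),(54,20),(96,20)): dr(ring(mo+g*hh,g,r),(0,255,255))
    out.append(cv2.copyMakeBorder(im,0,max(0,300-im.shape[0]),0,4,cv2.BORDER_CONSTANT)[:300])
cv2.imwrite(sys.argv[3],np.hstack(out))
E
python3 ov2.py 584.5 -160 pics/o1.png
```

```text
(no output)
```

View pics/o1.png

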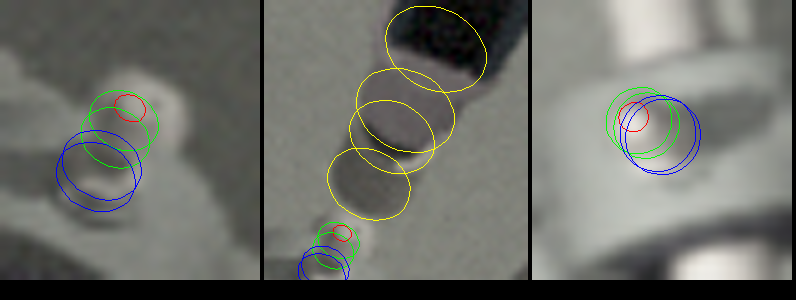

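```bash
python3 tgt.py 580.5 -158.5 101 12; python3 -c "
from h import *
print(at_z('scene',[216.3,196.5],124),proj('scene',[580.5,-158.5,124]),proj('top',[580.5,-158.5,124]))"
```

```text
ROW -0.0078 -0.0039 0.0548 -0.0003 -0.0009 -0.0  ang 0.1 dist 27.7
mouth-tip along axis 39.40559185722588 lateral [ 4.42509673 -0.29536054  0.45827976] force along -5.29124473682345 lat [-0.77990567  1.89085011 -0.81004143] t 6.8333
[ 577.18267825 -159.42022713  124.        ] [[215.85472432 197.47777572]] [[334.05652261 184.59996119]]
```

```bash
python3 -m jog '-0.004 -0.002 0.01 0 0 0; -0.008 -0.004 0.025 0 0 0; -0.008 -0.004 0.04 0 0 0; -0.008 -0.004 0.05 0 0 0; -0.008 -0.004 0.055 0 0 0; -0.008 -0.004 0.055 0 0 0'; python3 tgt.py 580.5 -158.5 101 12;  python3 - <<'E'
from h import *
f=grab_frame("scene")[:,:,::-1].copy(); cv2.imwrite("pics/scene2.png",f)
E
python3 ov2.py 580.5 -158.5 pics/o2.png; python3 -c "
import cv2,numpy as np
from h import crop
a=cv2.imread('pics/o2.png');f=cv2.imread('pics/scene2.png')
b=crop(f,200,170,40,50,6)
b=cv2.copyMakeBorder(b,0,0,0,0,cv2.BORDER_CONSTANT);cv2.imwrite('pics/o3.png',np.hstack([a[:,:530],b]))"
```

```text
time_s: 7.33
ee_pos: [569.9, -106.7, 254.0]
ee_rot: [158.3, 3.4, 19.4]
force: [-0.4, 0.5, -5.6]
gripper_width: 25.9
ROW 0.001 0.0008 -0.0023 -0.0007 0.0002 -0.0  ang 0.1 dist 1.3
mouth-tip along axis 10.82767141824841 lateral [-0.656864    0.29007979 -0.1656854 ] force along -5.00210790896084 lat [-0.79797642  2.29816729 -0.9729778 ] t 7.3333
```

View pics/o3.png

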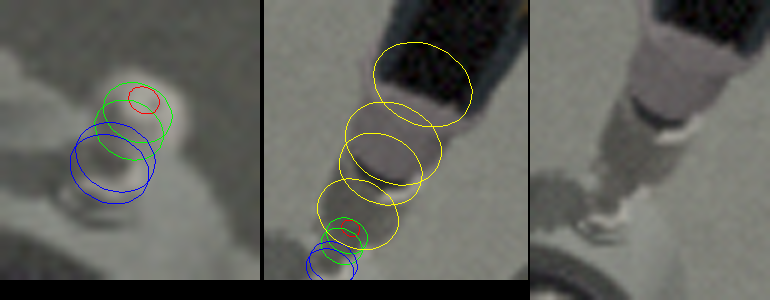

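```bash
python3 -m jog '0 0 0.006 0 0 0; 0 0 0.012 0 0 0; 0 0 0.018 0 0 0; 0 0 0.024 0 0 0; 0 0 0.03 0 0 0; 0 0 0.034 0 0 0; 0 0 0.034 0 0 0'; python3 tgt.py 580.5 -158.5 101 -15
```

```text
time_s: 7.97
ee_pos: [571.1, -113.0, 238.2]
ee_rot: [158.3, 3.4, 19.4]
force: [0.3, 0.9, -5.6]
gripper_width: 26.0
ROW 0.0009 0.0007 0.0176 -0.0007 0.0002 0.0  ang 0.1 dist 8.8
mouth-tip along axis -6.186856467876979 lateral [-0.62389772  0.23765482 -0.14235207] force along -4.9102781591159115 lat [-0.0127844   2.69194559 -1.06861961] t 7.9667
```

```bash
python3 -m jog '0 0 0.003 0 0 0; 0 0 0.006 0 0 0; 0 0 0.009 0 0 0; 0 0 0.012 0 0 0; 0 0 0.014 0 0 0; 0 0 0.014 0 0 0'; python3 tgt.py 580.5 -158.5 101 -20; python3 -m jog '0 0 0.003 0 0 0; 0 0 0.006 0 0 0; 0 0 0.009 0 0 0; 0 0 0.012 0 0 0; 0 0 0.012 0 0 0'; python3 tgt.py 580.5 -158.5 101 -25
```

```text
time_s: 8.47
ee_pos: [572.6, -115.5, 232.2]
ee_rot: [158.3, 3.3, 19.5]
force: [2.5, 0.8, -4.5]
gripper_width: 25.7
ROW -0.0009 -0.0002 0.0144 -0.0002 -0.0014 -0.0  ang 0.1 dist 7.2
mouth-tip along axis -12.81353318262067 lateral [ 0.68108427  0.20709162 -0.02962714] force along -4.004112704790378 lat [ 2.17032757  2.31027024 -0.74894586] t 8.4667
time_s: 8.88
ee_pos: [574.0, -117.9, 226.6]
ee_rot: [158.2, 3.2, 19.5]
force: [4.2, 0.1, -2.5]
gripper_width: 25.8
ROW -0.0026 -0.0012 0.012 0.0006 -0.0028 0.0  ang 0.3 dist 6.2
mouth-tip along axis -18.975067993402096 lateral [1.98820928e+00 4.29304302e-04 1.53104445e-01] force along -2.5897381559531256 lat [ 4.03753773  1.02927123 -0.09695098] t 8.8833
```

```bash
python3 tgt.py 583.5 -158.8 101 -19; 
```

```text
ROW 0.0029 0.0013 0.0007 0.0006 -0.0028 0.0  ang 0.3 dist 1.6
mouth-tip along axis -18.65031586559 lateral [-0.98857798  0.18101015 -0.14800048] force along -2.5897381559531256 lat [ 4.03753773  1.02927123 -0.09695098] t 8.8833
```

```bash
python3 -m jog '0.002 0.0005 0 0 -0.0015 0; 0.004 0.001 0 0.0006 -0.003 0; 0.004 0.001 0 0.0006 -0.003 0'; python3 tgt.py 583.5 -158.8 101 -22; python3 -m jog '0 0 0.002 0 0 0; 0 0 0.004 0 0 0; 0 0 0.006 0 0 0; 0 0 0.006 0 0 0'; python3 tgt.py 583.5 -158.8 101 -22
```

```text
time_s: 9.13
ee_pos: [575.4, -117.9, 226.2]
ee_rot: [158.3, 3.6, 19.4]
force: [1.5, -0.2, -2.9]
gripper_width: 25.9
ROW 0.0001 0.0008 0.0058 -0.0004 0.0018 0.0  ang 0.2 dist 2.9
mouth-tip along axis -19.084086575066223 lateral [-0.55603496  0.25212562 -0.14285957] force along -2.846228144098399 lat [ 1.31099411  0.80215878 -0.21707173] t 9.1333
time_s: 9.47
ee_pos: [575.5, -119.3, 222.4]
ee_rot: [158.3, 3.6, 19.4]
force: [4.3, -3.2, -9.5]
gripper_width: 26.1
ROW 0.0004 0.0011 -0.0024 -0.0005 0.0024 -0.0  ang 0.2 dist 1.3
mouth-tip along axis -23.180343028214786 lateral [-0.8720235   0.31558087 -0.19238625] force along -10.27879053575868 lat [3.56311311 0.57590368 0.04628174] t 9.4667
```

```bash
python3 -m jog '0.002 0.0005 0.002 0 0 0; 0.003 0.001 0.005 0 0 0; 0.003 0.001 0.008 0 0 0; 0.003 0.001 0.008 0 0 0'; python3 tgt.py 584.5 -158.8 101 -30; python3 -m jog '0 0 0.003 0 0 0; 0 0 0.006 0 0 0; 0 0 0.008 0 0 0; 0 0 0.008 0 0 0'; python3 tgt.py 584.5 -158.8 101 -32
```

```text
time_s: 9.8
ee_pos: [576.6, -120.5, 219.0]
ee_rot: [158.3, 3.7, 19.4]
force: [-1.8, 2.1, 1.3]
gripper_width: 26.1
ROW 0.0007 0.0014 0.0065 -0.001 0.0033 0.0  ang 0.3 dist 3.3
mouth-tip along axis -26.740036909605497 lateral [-1.25223387  0.44329538 -0.27234935] force along 2.0634874223964284 lat [-1.62587408  1.33337918 -0.65416397] t 9.8
time_s: 10.13
ee_pos: [576.8, -121.9, 215.7]
ee_rot: [158.3, 3.7, 19.3]
force: [-1.3, 2.9, 4.0]
gripper_width: 25.3
ROW 0.0008 0.0014 0.0032 -0.001 0.0031 -0.0  ang 0.3 dist 1.8
mouth-tip along axis -30.371510678403457 lateral [-1.25804389  0.43275427 -0.26861661] force along 4.8769629390770906 lat [-0.997118    1.10174358 -0.51382461] t 10.1333
```

```bash
python3 -m jog '0 0 0.002 0 0 0; 0 0 0.004 0 0 0; 0 0 0.006 0 0 0; 0 0 0.008 0 0 0; 0 0 0.008 0 0 0; 0 0 0.008 0 0 0' - 60; python3 - <<'E'
from h import *
f=grab_frame("scene")[:,:,::-1].copy(); cv2.imwrite("pics/s4.png",f); cv2.imwrite("pics/c5.png",crop(f,185,160,60,75,8))
E
for i in 1 2 3; do python3 tgt.py 584.5 -158.8 101 -34; python3 -m jog '0 0 0 0 0 0'>/dev/null; done; python3 tgt.py 584.5 -158.8 101 -34
```

```text
time_s: 10.63
ee_pos: [577.1, -123.3, 212.2]
ee_rot: [158.3, 3.6, 19.3]
force: [-2.6, 6.0, 5.3]
gripper_width: 25.8
ROW 0.0008 0.0014 -0.0003 -0.001 0.003 -0.0  ang 0.3 dist 0.8
mouth-tip along axis -34.15213765473383 lateral [-1.24728981  0.45002343 -0.27463656] force along 6.6005453280993525 lat [-2.5250572   1.18347608 -0.66403161] t 10.6833
ROW 0.0007 0.0014 0.0001 -0.0011 0.0029 0.0  ang 0.3 dist 0.8
mouth-tip along axis -33.92429451692393 lateral [-1.21061476  0.45998729 -0.27576092] force along 6.267895006025733 lat [-2.12846118  2.00969813 -0.96113955] t 10.7667
ROW 0.0008 0.0013 0.0006 -0.0011 0.0029 -0.0  ang 0.3 dist 0.8
mouth-tip along axis -33.70585705922094 lateral [-1.23087563  0.42963541 -0.26528521] force along 6.450657447190223 lat [-3.07195527  1.29143934 -0.74901156] t 10.85
ROW 0.0008 0.0013 0.0011 -0.0011 0.0028 -0.0  ang 0.3 dist 0.9
mouth-tip along axis -33.45937991271645 lateral [-1.21607995  0.44875182 -0.27172621] force along 6.604176961965136 lat [-1.72356354  2.0187475  -0.93351425] t 10.9333
```

View pics/c5.png

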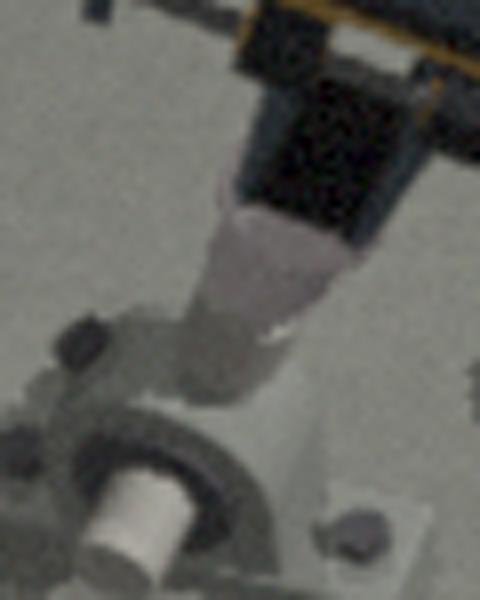

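```bash
python3 -m jog '0 0 0.002 0 0 0; -0.001 0 0.004 0 0 0; -0.001 0 0.005 0 0 0; -0.001 0 0.005 0 0 0; -0.001 0 0.005 0 0 0; -0.001 0 0.005 0 0 0; -0.001 0 0.005 0 0 0; -0.001 0 0.005 0 0 0'; python3 tgt.py 584.5 -158.8 101 -34; python3 - <<'E'
from h import *
grab_frame("scene")
for q in("pot","figurine","bowl","brush"): print(q,[(np.round(d["rect"]).tolist(),round(d["confidence"],2)) for d in spot_in(q,"scene")][:2])
a=cv2.imread("pics/scene0.png").astype(int);b=cv2.imread("pics/s4.png").astype(int)
for nm,(x,y,w,h) in dict(pot=(268,186,32,36),fig=(300,200,22,30),bowl=(415,268,56,48),brush=(130,160,36,52)).items(): print(nm,np.abs(a-b)[y:y+h,x:x+w].mean().round(1))
for i in range(3): grab_frame("scene"); s=state(); print(s["time_s"],s["force"],s["ee_pos"],s["gripper_width"])
E
```

```text
time_s: 11.6
ee_pos: [577.0, -123.8, 211.0]
ee_rot: [158.3, 3.5, 19.3]
force: [-2.1, 4.4, 6.0]
gripper_width: 25.7
ROW 0.0011 0.0013 -0.0029 -0.0012 0.0021 -0.0  ang 0.2 dist 1.7
mouth-tip along axis -35.46275323407008 lateral [-1.23049762  0.44853083 -0.27275005] force along 7.3534868452670334 lat [-1.55575748  1.65762883 -0.77735698] t 11.6
pot [([270.0, 186.0, 297.0, 220.0], 0.77), ([206.0, 198.0, 222.0, 209.0], 0.18)]
figurine [([304.0, 206.0, 321.0, 232.0], 0.65), ([296.0, 227.0, 349.0, 293.0], 0.47)]
bowl [([422.0, 271.0, 469.0, 312.0], 0.73)]
brush [([136.0, 164.0, 160.0, 210.0], 0.9)]
pot 18.3
fig 17.7
bowl 8.8
brush 6.5
11.9 [-2.14852663  4.4500138   5.77327899] [ 577.02458424 -123.86498358  210.9959399 ] 25.837980265459716
11.95 [-2.22542244  4.49854917  6.11480283] [ 577.06585792 -123.83858722  211.01402025] 25.841046300354733
12.0 [-2.6179027   4.61870731  5.93816921] [ 577.03618514 -123.85022128  211.01473822] 26.05634194354288
```

```bash
python3 -c "
from workcell import *
print(job_done()); print(state()['time_s'])"
```

```text
the job is handed in; nothing more can be done
None
the job is handed in; nothing more can be done
```

The gun is on the tilted nipple with its spring squeezed, and I handed the job in with the arm still gripping it and pushing. I took the middle-sized gun from the holder and lifted it clear. I then tilted it 22° onto the nipple's axis and pressed it on slowly. The clock was at about 12 s at hand-in.

**Snap:** at about 23 mm depth the push turned into a pull of roughly 5 N along the axis. The spring then resisted smoothly, which I read as the coupler snapping home.

**Squeeze:** the final push along the axis is about 12 N net of the gun's weight. That gives about 11 mm of the 14 mm stroke, and the travel since the snap agrees (about 11–12 mm). I worked it out from force and travel, because the coupler joint can't be read directly. The pose and force were steady in the last readings and the gripper opening stayed at about 26 mm. Sideways load is about 3 N, with no ramming seen.

**Disagreements:**
- The two cameras differed by about 4–5 mm on where the nipple's tip is. I settled it by contact force, which moved my estimate about 3–4 mm in +x.
- The pictures differ somewhat around the pot and figurine. I put that down to shadows and camera noise; I only checked pot, figurine, bowl and brush by detector in the scene view. No detector boxes were taken at the start, but the final ones match where the objects show in the first picture.

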